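Complete the graded row of patina bottles on the bench shelf

ROBOT

A 6-joint arm with a two-finger parallel gripper is mounted at the origin on the work surface. World frame = base frame: x ahead of the robot, y to its left, z up, the work surface at z = 0. Lengths are in m, angles in rad, forces in N, time in s.
With the tool pointing down it reaches from about 0.35 to 0.8 m from the base axis. Payload 7.3 kg.
Tool frame: the origin (TCP) lies where the fingers leave the gripper's body, on its centre line; the fingertips stand 73 mm ahead of it and the grasp point (between the pads) lies 54 mm ahead of it (arm.grasp_offset is the distance from the TCP to the grasp point, in m); z points along the fingers, y is the line along which they close (so a half turn about z gives the same grasp; the last joint's range is limited). The gripper opens to 85 mm and grips with 20 to 120 N. Pads are 22 mm wide; open, the fingers measure 114 mm over their backs; the gripper's body (76 mm by 85 mm) begins 54 mm behind the grasp point. The pads swing forward as they close: fully open they stand 13 mm farther back than shut.
Start: joints at [-1.48, 0.342, 1.524, -0, 1.275, -0.146], TCP at [0.123, -0.51, 0.304] pointing down, gripper open.
Joint ranges: [-2.53, 2.53], [-0.77, 2.02], [0.04, 2.7], [-1, 4.14], [0.28, 2.66], [-3.11, 3.11]. Speed limits (rad/s): [2.57, 2.57, 3.14, 3.14, 3.14, 3.14].

INTERFACE

Orientations are given as a unit quaternion [x, y, z, w].
In Python, from rig import arm gives the robot as it stands. The module is installed in compiled form; this text tells all that it offers. Calls block until the motion is done:
- arm.move_ptp(position, orientation): joint-space move of the TCP to a pose.
- arm.move_l(position, attitude=None, rate=0.15, force_limit=None): straight line of the TCP; attitude=None keeps the orientation; rate is the mean speed in m/s. With force_limit (N) it stops when the force on the tool has changed by that much, and returns True; else False.
- arm.goto_joints(angles): joint-space move.
- arm.gripper_to(opening, grasp_force=None): finger opening in m; grasp_force is the grip in N (None keeps the last); returns when the fingers have stopped.
- arm.dwell(seconds).
- arm.ik(position, orientation): joint angles nearest the present ones, or None.
- arm.get_obs(): the state.
- arm.snapshot(name): name is "scene" or "side" or "wrist"; returns a dict with "color" (480x640x3 uint8, red, green, blue), "mtx" (3x3 intrinsics, pixels), "dist_coeffs" ([k1, k2, p1, p2, k3] as OpenCV has them; the pictures are not rectified), "R" (3x3) and "t" (3): a world point X has camera coordinates R X + t; the wrist camera has in their place "T_tool_cam" (4x4, takes a point from camera to tool coordinates, whose origin is the TCP and whose axes are the flange's). Camera axes: x right, y down, z forward; pixel columns grow to the right and rows downward; lengths in m; the calibration is good to about 2 mm. A picture is of the moment at which its call begins: read the wrist's pose just before it. There is no depth.
A pose or a line that the arm cannot do raises arm.IKError and nothing moves.
- arm.hand_in(): hands the job in; it is judged then, once.
The state is a dict: "t": time; "qpos": joint angles; "joint_velocities": joint speeds; "effort": joint torques, N m; "eef_pos": TCP position; "orientation": TCP orientation; "wrist_force": force on the tool from outside, world axes, zero at the start; "ft_torque": the same for the moment, N m; "gripper_width": finger opening in m; "grip_force": force on a finger pad.
Only numpy, scipy, OpenCV 4.12 (cv2) and the standard library are available. Lean on these libraries where they do the work, as an engineer would, in place of code of your own. Each camera call takes 0.05 s, during which the arm holds its last target. There are 200 camera calls.

TASK

Take the two brown bottles that stand on the bench and put them on the lower shelf board, in the gap between the two bottles already there, so that all four stand upright in one straight, evenly spaced row that steps down in height from the tallest at one end to the shortest at the other. Leave the two bottles already on the shelf where they are, and leave the box, tape roll, brush and cup alone.

Things in the scene. Friction and masses are not known exactly. Their poses are not given: they have to be found in the camera images.
- bottle_tallest: Tallest of four dark brown bottles alike but for height: 170 mm high, body 56 mm in diameter up to 114 mm, sloping shoulder to 132, neck 24 mm in diameter, black cap 28 mm in diameter over the top 30 mm. 0.18 to 0.35 kg. Origin: centre of its underside; z up. It starts on the lower shelf board, at one end of the row (left or right).
- bottle_second: Second-tallest of four dark brown bottles alike but for height: 148 mm high, body 56 mm in diameter up to 92 mm, sloping shoulder to 110, neck 24 mm in diameter, black cap 28 mm in diameter over the top 30 mm. 0.18 to 0.35 kg. Origin: centre of its underside; z up. It starts on the bench, left or right in front of the shelf.
- bottle_third: Third-tallest of four dark brown bottles alike but for height: 126 mm high, body 56 mm in diameter up to 70 mm, sloping shoulder to 88, neck 24 mm in diameter, black cap 28 mm in diameter over the top 30 mm. 0.18 to 0.35 kg. Origin: centre of its underside; z up. It starts on the bench, on the other side from the second-tallest.
- bottle_shortest: Shortest of four dark brown bottles alike but for height: 104 mm high, body 56 mm in diameter up to 48 mm, sloping shoulder to 66, neck 24 mm in diameter, black cap 28 mm in diameter over the top 30 mm. 0.18 to 0.35 kg. Origin: centre of its underside; z up. It starts on the lower shelf board, at the other end of the row from the tallest.
- shelf: Low pine bench shelf, fixed, open front and back. Origin: at bench height under the middle of the row; x points into the shelf, y along it. Lower board 440 mm long (y), x -45 to +70 mm, top 18 mm above the bench; four posts at y +/-210 mm. Row line x = 0, along y: the end bottles stand on it within 2 mm, 195 to 219 mm apart, about the middle.
- upper_edge (a point): Middle of the lower front edge of the shelf's upper board, 285 mm above the bench (board 18 mm thick, 440 mm long, shelf x -28 to +42 mm). It overhangs the row: an upright gripper hits it, so lean the tool 35 to 45 degrees from vertical, fingers pointing down and into the shelf.
- carton: Bystander: cardboard box 60 x 110 x 60 mm high standing on the upper board. Origin: centre of its underside.
- tape: Bystander: grey tape roll 66 mm in diameter, 25 mm high, lying on the upper board. Origin: centre of its underside.
- brush: Bystander: a hand brush lying on the bench in front of the shelf, about 0.2 m long along its x axis, under 40 mm high.
- pot: Bystander: steel cup 84 mm in diameter, 80 mm high, on the bench to the left of the shelf. Origin: centre of its underside.

How it is judged:
By the outcome, as a careful person would: the job done as asked, in the order asked, and still so for the second after the job is handed in, with the robot touching nothing.
It also fails if it takes over 53 s, if anything falls off the work surface, if the arm or the gripper's body presses on something with over 40 N, if the wrist force passes 120 N, or if a joint passes its speed limit or range.

## Working session

There is one attempt and no reset: what is moved stays moved. The work goes in short steps, each a Python script; the robot and the scene stay as the last script left them, time stands still between calls to the robot, and variables do not carry over. Pictures are saved under pics/ and viewed, at most 10 in all, crops included, and the job is handed in when it is done.

```bash
mkdir -p pics; python3 - <<'E'
from rig import arm
import cv2,pickle,numpy as np
d={n:arm.snapshot(n) for n in("scene","side")}
pickle.dump(d,open('s0.pkl','wb'))
for n in d:
    cv2.imwrite(f'pics/{n}0.png',d[n]["color"][:,:,::-1]); print(n,{k:np.round(v,3).tolist() for k,v in d[n].items() if k!='color'})
    print(-d[n]["R"].T@d[n]["t"])
o=arm.get_obs(); print({k:np.round(v,3).tolist() for k,v in o.items()}, arm.grasp_offset)
E
```

```text
scene {'mtx': [[440.117, 0.0, 317.802], [0.0, 440.117, 238.194], [0.0, 0.0, 1.0]], 'dist_coeffs': [0.014, 0.0, 0.0, 0.0, 0.0], 'R': [[-0.772, 0.635, 0.016], [0.437, 0.549, -0.712], [-0.461, -0.543, -0.702]], 't': [0.391, -0.128, 1.39]}
[0.99890028 0.57658349 0.87791928]
side {'mtx': [[510.204, 0.0, 317.422], [0.0, 510.204, 233.017], [0.0, 0.0, 1.0]], 'dist_coeffs': [0.034, 0.0, 0.0, 0.0, 0.0], 'R': [[-0.949, -0.314, -0.002], [-0.185, 0.562, -0.806], [0.254, -0.765, -0.592]], 't': [0.544, 0.226, 1.314]}
[0.22427558 1.04913745 0.96062453]
{'t': 0.1, 'qpos': [-1.48, 0.343, 1.525, -0.0, 1.275, -0.146], 'joint_velocities': [-0.001, -0.001, -0.001, 0.001, -0.001, -0.0], 'effort': [0.002, -43.445, -24.649, -0.0, 0.005, -0.0], 'eef_pos': [0.123, -0.51, 0.303], 'orientation': [0.993, 0.118, 0.0, -0.001], 'wrist_force': [0.474, -0.103, -0.409], 'ft_torque': [-0.038, 0.034, -0.004], 'grip_force': 0.0, 'gripper_width': 0.086} 0.0539
```

View pics/scene0.png

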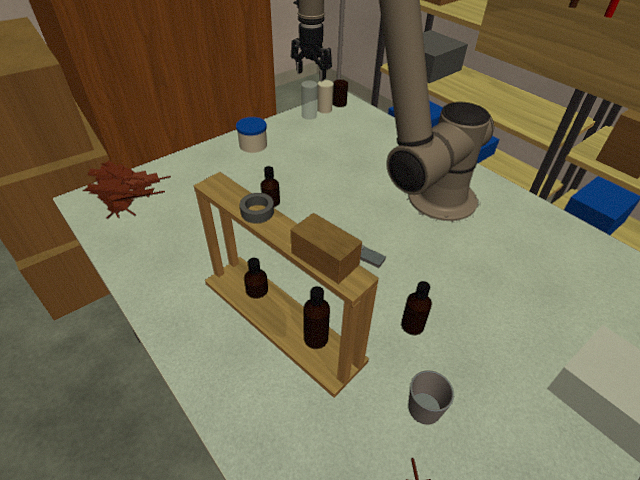

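View pics/side0.png

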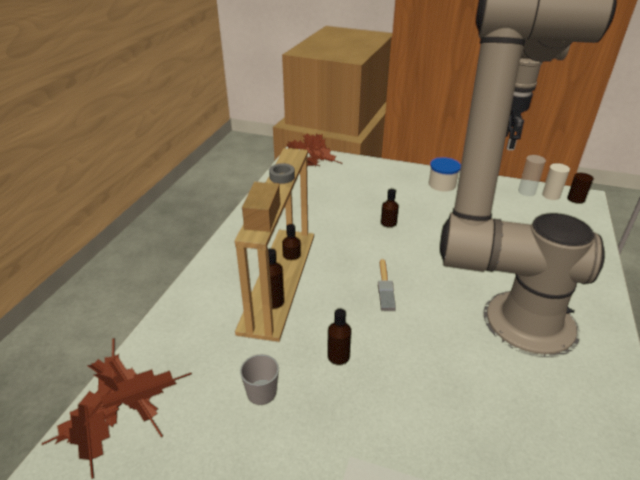

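The scene view shows the tallest shelf bottle at (316,318) and the shortest at (256,278). The bench bottles are at (417,308) on the left, near the cup (430,397), and at (270,187) on the right. The brush is at (372,256). In the side view the bench bottles are at (339,338) and (390,210), and the shelf bottles at (275,280) and (291,243).

Next I'll triangulate the black caps across the two views; the height of each cap tells which bottle it is.

```bash
cat > vis.py <<'E'
import cv2,numpy as np
def ray(s,uv):
    n=cv2.undistortPoints(np.array([[uv]],float),s["mtx"],s["dist_coeffs"])[0,0]
    d=s["R"].T@np.r_[n,1]; return -s["R"].T@s["t"],d/np.linalg.norm(d)
def plane(s,uv,z):
    c,d=ray(s,uv); return c+d*(z-c[2])/d[2]
def tri(rs):
    A=b=0
    for c,d in rs:
        P=np.eye(3)-np.outer(d,d); A=A+P; b=b+P@c
    p=np.linalg.solve(A,b); return p,[np.linalg.norm((np.eye(3)-np.outer(d,d))@(p-c)) for c,d in rs]
def proj(s,X):
    return cv2.projectPoints(np.atleast_2d(np.array(X,float)),cv2.Rodrigues(s["R"])[0],s["t"],s["mtx"],np.array(s["dist_coeffs"],float))[0][:,0]
def blobs(s):
    c=s["color"].astype(int); m=((c.max(2)<62)).astype(np.uint8)
    return cv2.connectedComponentsWithStats(m)
def cap(s,seed):
    """cap pixels = near-grey part of the dark blob"""
    n,l,st,ce=blobs(s); lab=l[max(seed[1]-6,0):seed[1]+7,seed[0]-6:seed[0]+7]
    k=np.bincount(lab[lab>0]).argmax(); c=s["color"].astype(int)
    m=((l==k)&(c[...,0]-c[...,2]<8)).astype(np.uint8)
    m=cv2.morphologyEx(m,cv2.MORPH_OPEN,np.ones((3,3)))
    n2,l2,s2,c2=cv2.connectedComponentsWithStats(m)
    if n2<2: return None,st[k],None
    j=1+s2[1:,4].argmax(); return c2[j],st[k],s2[j]
E
python3 - <<'E'
import pickle,numpy as np
from vis import *
d=pickle.load(open('s0.pkl','rb'))
S={'tall':((316,325),(275,293)),'short':((256,285),(291,247)),'L':((415,318),(339,345)),'R':((270,193),(390,213))}
for k,(a,b) in S.items():
    r=[]
    for n,sd in(('scene',a),('side',b)):
        c,st,cs=cap(d[n],sd); print(k,n,c,st,cs); 
        if c is not None: r.append(ray(d[n],c))
    if len(r)==2: print(tri(r))
c=d['scene']['color']; print(c[285:345:4,316].tolist()); print(d['side']['color'][250:310:4,273].tolist())
E
```

```text
tall scene [316.184 293.184] [ 304  287   26   62 1296] [311 287  12  15 125]
tall side [271.90322581 256.08064516] [268 249  16  59 603] [270 250   5  13  62]
(array([0.63916004, 0.15266664, 0.17132394]), [np.float64(0.00162883147241628), np.float64(0.0016288314724165424)])
short scene [254.10309278 264.79381443] [244 258  24  40 698] [249 259  11  13  97]
short side [290.4        230.06153846] [283 225  17  34 429] [287 225   7  11  65]
(array([ 0.66681833, -0.04136603,  0.10945489]), [np.float64(0.000499187999174228), np.float64(0.0004991879991741483)])
L scene [423.17355372 290.72727273] [ 401  281   31   54 1069] [417 284  13  16 121]
L side [339.58394161 316.96350365] [328 309  23  55 957] [335 310  10  15 137]
(array([0.43288146, 0.26608819, 0.13272593]), [np.float64(0.0009418018811134379), np.float64(0.0009418018811135699)])
R scene [268.48275862 174.31034483] [240 166  40  57 696] [265 170   9   9  58]
R side [391.08064516 194.46774194] [381 190  17  37 424] [388 190   7  10  62]
(array([ 0.43460315, -0.31676355,  0.10733326]), [np.float64(0.0021089041279847573), np.float64(0.0021089041279847612)])
[[153, 160, 132], [12, 9, 9], [14, 16, 14], [2, 7, 0], [23, 12, 18], [25, 26, 30], [39, 15, 9], [42, 24, 16], [33, 13, 0], [20, 3, 0], [20, 0, 0], [27, 19, 11], [23, 0, 3], [21, 0, 0], [21, 15, 5]]
[[33, 31, 27], [23, 21, 22], [19, 17, 18], [18, 15, 15], [47, 25, 16], [53, 23, 12], [52, 28, 11], [31, 10, 0], [36, 18, 14], [36, 16, 8], [34, 18, 8], [37, 19, 11], [36, 15, 5], [36, 16, 10], [39, 17, 3]]
```

The triangulated cap heights are 171, 109, 133 and 107 mm. The expected values are 173, 107, 133 (second) and 111 (third). So the second-tallest is on the left bench and the third on the right. The row is 196 mm long with the tallest at its left end. Now I'll check the reach of the poses and take a wrist view of the shelf.

```bash
cat > act.py <<'E'
import numpy as np
from rig import arm
from scipy.spatial.transform import Rotation as Ro
G=arm.grasp_offset
def quat(psi,lean=np.radians(40),flip=False):
    z=np.array([np.sin(lean)*np.cos(psi),np.sin(lean)*np.sin(psi),-np.cos(lean)])
    y=np.array([np.sin(psi),-np.cos(psi),0])*(-1 if flip else 1)
    return Ro.from_matrix(np.c_[np.cross(y,z),y,z]).as_quat(),z
def tcp(p,psi,lean=np.radians(40),flip=False):
    """TCP pose that puts the grasp point at p"""
    q,z=quat(psi,lean,flip); return np.array(p)-G*z,q
def wsnap():
    o=arm.get_obs(); s=arm.snapshot("wrist"); T=np.eye(4)
    T[:3,:3]=Ro.from_quat(o["orientation"]).as_matrix(); T[:3,3]=o["eef_pos"]
    W=np.linalg.inv(T@s["T_tool_cam"]); s["R"]=W[:3,:3]; s["t"]=W[:3,3]; return s
E
python3 - <<'E'
from act import *
import cv2,pickle
from vis import *
r8=np.radians(8)
for f in(0,1):
  for n,p,y in(('L',(.433,.266,.133),.5),('L',(.433,.266,.133),r8),('R',(.435,-.317,.111),-.63),('R',(.435,-.317,.111),r8),('row2',(.648,.088,.155),r8),('row3',(.657,.023,.133),r8),('view',(.45,.025,.28),r8)):
    j=arm.ik(*tcp(p,y,flip=f)); print(f,n,None if j is None else np.round(j,2))
d=pickle.load(open('s0.pkl','rb')); print('pot',plane(d['side'],(260,398),0),plane(d['scene'],(428,417),0))
try: arm.move_ptp(*tcp((.45,.04,.27),r8))
except arm.IKError: arm.move_ptp(*tcp((.45,.04,.27),r8,flip=True))
s=wsnap(); pickle.dump(s,open('w1.pkl','wb')); cv2.imwrite('pics/w1.png',s['color'][:,:,::-1])
print(arm.get_obs()['t'],np.round(s['T_tool_cam'],3).tolist())
for X in((.639,.153,.173),(.667,-.041,.107)): print(proj(s,X))
E
```

```text
0 L None
0 L None
0 R None
0 R [-1.13  0.48  2.04  1.13  0.75 -0.61]
0 row2 None
0 row3 None
0 view [-0.3  -0.12  2.18  0.6   0.51  0.69]
1 L None
1 L None
1 R None
1 R [-1.13  0.48  2.04  1.13  0.75  2.53]
1 row2 None
1 row3 None
1 view [-0.3  -0.12  2.18  0.6   0.51 -2.45]
pot [0.56377058 0.42997378 0.        ] [0.57430091 0.43267489 0.        ]
2.4333 [[0.0, -0.952, -0.306, 0.077], [1.0, 0.0, 0.0, 0.001], [-0.0, -0.306, 0.952, -0.07], [0.0, 0.0, 0.0, 1.0]]
[[224.49579797 112.03835979]]
[[424.45227722 155.87247227]]
```

View pics/w1.png

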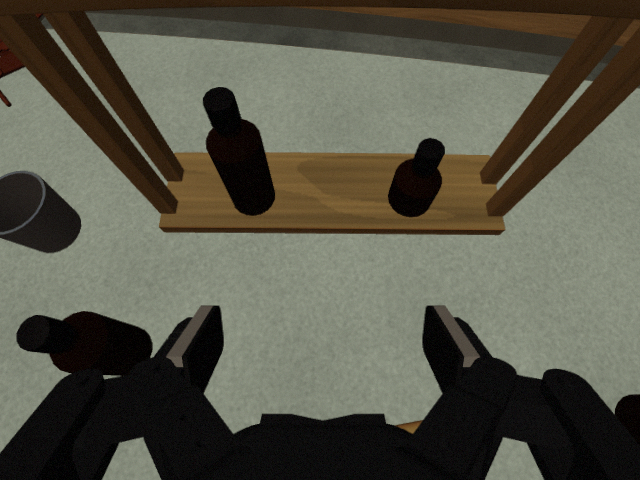

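The wrist view shows the tallest cap at about (221,108) and the shortest at (430,153), within 6 px of the prediction. The board's front edge runs from (160,231) to (505,233) and the gap is clear. I'll fuse all three views and repeat the IK checks from this pose.

```bash
python3 - <<'E'
from act import *
import pickle
from vis import *
d=pickle.load(open('s0.pkl','rb')); d['w']=pickle.load(open('w1.pkl','rb'))
S={'tall':(((316,325),(275,293),(245,180)),.173),'short':(((256,285),(291,247),(414,190)),.107),'L':(((415,318),(339,345),(90,345)),.133)}
for k,(sd,z) in S.items():
    r=[]
    for n,a in zip(('scene','side','w'),sd):
        c,st,cs=cap(d[n],a); r.append(ray(d[n],c)); print(k,n,c,cs,plane(d[n],c,z))
    print(tri(r))
    X=tri(r)[0]; print('wrist base pred',proj(d['w'],[X[0],X[1],.018]),st)
for uv in((160,229),(505,231)): print('board',plane(d['w'],uv,.018))
r8=np.radians(8)
for lean in(35,40,45):
  for n,p,ys in(('L',(.433,.266,.133),(-.3,r8,.5,.9,1.3)),('R',(.435,-.317,.111),(-1.2,-.63,r8,.5)),('row2',(.648,.088,.155),(r8,)),('row3',(.657,.023,.133),(r8,)),('pre2',(.51,.07,.18),(r8,))):
   for y in ys:
    for f in(0,1):
     j=arm.ik(*tcp(p,y,np.radians(lean),f)); 
     if j is not None:print(lean,f,n,round(y,2),np.round(j,2))
E
```

```text
tall scene [316.184 293.184] [311 287  12  15 125] [0.63892059 0.15192878 0.173     ]
tall side [271.90322581 256.08064516] [270 250   5  13  62] [0.63834527 0.15683968 0.173     ]
tall w [248.69899497 182.2678392 ] [ 215  145   59   70 1990] [0.57052769 0.11527224 0.173     ]
(array([0.62348142, 0.13175433, 0.13810605]), [np.float64(0.002132529918569804), np.float64(0.029403182082035222), np.float64(0.028292188099820197)])
wrist base pred [[268.72103416 210.15328292]] [ 203   87   72  129 5543]
short scene [254.10309278 264.79381443] [249 259  11  13  97] [ 0.66544628 -0.04394278  0.107     ]
short side [290.4        230.06153846] [287 225   7  11  65] [ 0.66808423 -0.04374819  0.107     ]
short w [427.59531773 157.00445931] [412 138  33  40 897] [ 0.66603399 -0.04437386  0.107     ]
(array([ 0.66648921, -0.04365173,  0.10740065]), [np.float64(0.0008307699646425222), np.float64(0.0014437176543244583), np.float64(0.000924377386469665)])
wrist base pred [[408.15047132 197.68199508]] [ 388  138   57   79 2939]
L scene [423.17355372 290.72727273] [417 284  13  16 121] [0.433863   0.2671
[... 1257 characters left out ...]
 1.87  0.87  1.    2.47]
45 0 L 0.14 [ 0.57  0.36  2.28  4.07  0.38 -2.14]
45 1 L 0.14 [0.57 0.36 2.28 4.07 0.38 1.  ]
45 0 L 0.5 [ 0.33  0.33  2.35  2.77  0.34 -1.34]
45 1 L 0.5 [0.33 0.33 2.35 2.77 0.34 1.8 ]
45 0 L 0.9 [ 0.09  0.35  2.3   1.76  0.55 -0.86]
45 1 L 0.9 [0.09 0.35 2.3  1.76 0.55 2.28]
45 0 L 1.3 [-0.03  0.42  2.14  1.23  0.82 -0.76]
45 1 L 1.3 [-0.03  0.42  2.14  1.23  0.82  2.39]
45 0 R -0.63 [-0.86  0.42  2.3   2.69  0.38 -1.31]
45 1 R -0.63 [-0.86  0.42  2.3   2.69  0.38  1.83]
45 0 R 0.14 [-1.17  0.51  2.08  1.26  0.8  -0.77]
45 1 R 0.14 [-1.17  0.51  2.08  1.26  0.8   2.37]
45 0 R 0.5 [-1.18  0.59  1.88  0.95  1.05 -0.77]
45 1 R 0.5 [-1.18  0.59  1.88  0.95  1.05  2.37]
```

```bash
python3 - <<'E'
from act import *
q0=arm.get_obs()['qpos']
P={'row2':(.648,.088,.152),'pre2':(.53,.072,.17),'row3':(.657,.023,.130),'pre3':(.54,.007,.15)}
for lean in(35,40,45):
  for n,p in P.items():
    out=[]
    for yd in range(-70,85,10):
     j=arm.ik(*tcp(p,np.radians(yd),np.radians(lean)))
     if j is not None: out.append((yd,np.round(np.array(j),2).tolist()))
    print(lean,n,[o[0] for o in out],min(out,key=lambda o:abs(o[0]-8)) if out else '',max(out,key=lambda o:-abs(o[0]-8)) if 0 else '')
E
```

```text
35 row2 [-70, -60, -40, -30, -20, -10, 10, 20, 30, 40, 50, 60, 70, 80] (10, [-0.04, 0.46, 1.83, 0.45, 0.28, 0.96]) 
35 pre2 [-70, -60, -50, -30, -20, 20, 30, 40, 50, 60, 70, 80] (20, [-0.17, 0.26, 2.1, 0.9, 0.37, 0.27]) 
35 row3 [-70, -60, -40, -30, -20, 10, 20, 30, 40, 50, 60, 70, 80] (10, [-0.17, 0.5, 1.83, 0.72, 0.3, 0.58]) 
35 pre3 [-70, -60, -50, -30, 10, 20, 30, 40, 50, 60, 70, 80] (10, [-0.27, 0.3, 2.12, 1.01, 0.29, 0.22]) 
40 row2 [-70, -60, -50, -40, 20, 30, 40, 50, 60, 70, 80] (20, [-0.11, 0.46, 1.88, 1.1, 0.33, 0.13]) 
40 pre2 [-70, -60, -50, 20, 30, 40, 50, 60, 70, 80] (20, [-0.2, 0.26, 2.17, 1.31, 0.35, -0.16]) 
40 row3 [-70, -60, -50, 20, 30, 40, 50, 60, 70, 80] (20, [-0.25, 0.51, 1.87, 1.21, 0.4, -0.09]) 
40 pre3 [-70, -60, 10, 20, 30, 40, 50, 60, 70, 80] (10, [-0.29, 0.31, 2.18, 1.54, 0.29, -0.33]) 
45 row2 [-70, -60, 20, 30, 40, 50, 60, 70, 80] (20, [-0.13, 0.47, 1.95, 1.56, 0.33, -0.35]) 
45 pre2 [-70, -60, 20, 30, 40, 50, 60, 70, 80] (20, [-0.23, 0.27, 2.23, 1.71, 0.4, -0.58]) 
45 row3 [-70, 20, 30, 40, 50, 60, 70, 80] (20, [-0.27, 0.52, 1.93, 1.56, 0.42, -0.46]) 
45 pre3 [-70, 10, 20, 30, 40, 50, 60, 70, 80] (10, [-0.32, 0.32, 2.25, 1.97, 0.37, -0.79])
```

The shelf pose agrees two ways: the board edge puts the row middle at (0.652, 0.053) and the caps put it at (0.6525, 0.054), with a yaw of about 7.6°. A tool yaw of about 22° at 40° lean is reachable throughout. Next: refine the tallest from the wrist view, then grasp and lift the second bottle.

```bash
python3 - <<'E'
from act import *
import pickle,cv2
from vis import *
w=pickle.load(open('w1.pkl','rb')); n,l,st,ce=blobs(w); m=l==l[180,245]
ys,xs=np.nonzero(m); k=ys<128; c=(xs[k].mean(),ys[k].mean())
top=proj(w,(.639,.152,.188))[0]; bot=proj(w,(.639,.152,.158))[0]; print('wrist cap',c,top,bot,plane(w,c,.173))
L=np.array([.4332,.2661,.136]); yaw=np.radians(50)
q,z=quat(yaw); p,_=tcp(L,yaw)
arm.move_ptp(p-.09*z,q)
arm.move_l(p,rate=.12)
arm.gripper_to(.0,grasp_force=50)
o=arm.get_obs(); print(o['t'],o['gripper_width'],o['grip_force'],o['wrist_force'],o['eef_pos']-p)
arm.move_l(p+[0,0,.06],rate=.12)
o=arm.get_obs(); print(o['t'],o['gripper_width'],o['wrist_force'])
s=arm.snapshot('side'); cv2.imwrite('pics/g1.png',cv2.resize(s['color'][200:420,200:500,::-1],None,fx=2,fy=2))
E
```

```text
wrist cap (np.float64(223.52134146341464), np.float64(109.1935975609756)) [221.19758978  99.6461739 ] [229.61281882 123.62660194] [0.64209522 0.15470485 0.173     ]
4.7667 0.026622320779323375 49.13644552230835 [-0.26240506 -0.26897808  3.33469143] [ 2.89991906e-04 -5.20706892e-05  3.54358531e-04]
5.4167 0.02672793704385966 [-0.13163323 -0.09203466 -3.86563395]
```

View pics/g1.png

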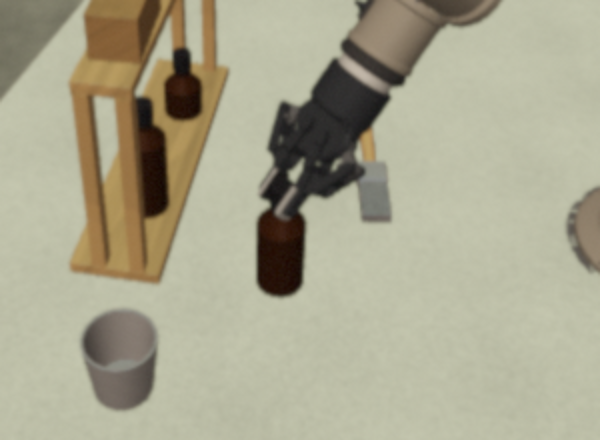

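The second bottle is held upright and clear of the bench, at about (280,250) in the crop. Next I'll insert it.

```bash
cat >> act.py <<'E'
TALL=np.array([.6405,.1535]); SHORT=np.array([.6665,-.0437])
v=(TALL-SHORT)/np.linalg.norm(TALL-SHORT); U=np.array([v[1],-v[0]])
def place(xy,zg,yaw):
    """insert the held bottle (gripped zg above its base) at xy on the board, release, retreat"""
    q,z=quat(yaw); off=lambda d,h:tcp([*(np.array(xy)-d*U),zg+h],yaw)[0]
    arm.move_ptp(off(.14,.062),q)
    arm.move_l(off(0,.032),rate=.12)
    hit=arm.move_l(off(0,.012),rate=.03,force_limit=5)
    o=arm.get_obs(); print('contact',hit,o['t'],o['eef_pos']-off(0,.018),o['wrist_force'])
    arm.gripper_to(.05)
    p=np.array(arm.get_obs()['eef_pos']); arm.move_l(p-.12*z,rate=.15)
    print('t',arm.get_obs()['t'])
E
python3 - <<'E'
from act import *
import pickle,cv2
place(SHORT+(TALL-SHORT)*2/3,.136,np.radians(22))
d={n:arm.snapshot(n) for n in('scene','side')}; d['w']=wsnap(); pickle.dump(d,open('s1.pkl','wb'))
a=d['scene']['color'][160:400,190:450]; cv2.imwrite('pics/p1.png',np.hstack([cv2.resize(a,(390,360)),cv2.resize(d['w']['color'],(410,360))])[:,:,::-1])
E
```

```text
contact True 8.1583 [ 0.00019793 -0.00018959  0.00034242] [-0.74322903 -1.5199239   4.46339847]
t 9.4583
```

View pics/p1.png

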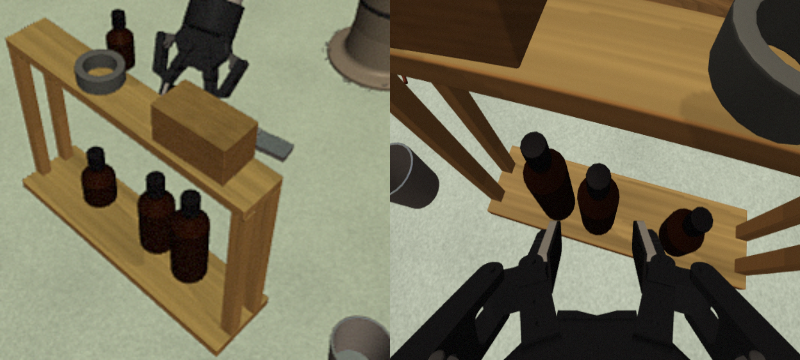

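The second bottle stands upright next to the tallest, with nothing else disturbed, and touched down at the nominal height. Now for the third: approach, refine its position from the wrist, and check the row in the same images.

```bash
python3 - <<'E'
from act import *
import pickle,cv2
from vis import *
d=pickle.load(open('s1.pkl','rb')); d0=pickle.load(open('s0.pkl','rb'))
t2=SHORT+(TALL-SHORT)*2/3
for n in('scene','side'):
    print(n,'pred caps',[proj(d[n],[*t,h+.018-.015])[0].round(1).tolist() for t,h in((t2,.148),(TALL,.17),(SHORT,.104))])
    c,_,cs=cap(d0[n],{'scene':(270,193),'side':(390,213)}[n]); print('R',n,plane(d0[n],c,.111))
R=np.array([.4346,-.3175,.114]); yaw=np.radians(8)
p,q=tcp(R,yaw); z=quat(yaw)[1]
arm.gripper_to(.085)
arm.move_ptp(p-.15*z+[0,0,.03],q)
s=wsnap(); pickle.dump(s,open('w2.pkl','wb')); cv2.imwrite('pics/w2.png',s['color'][:,:,::-1])
print(proj(s,[.4346,-.3175,.111]),proj(s,[.4346,-.3175,0]),arm.get_obs()['t'])
E
```

```text
scene pred caps [[293.2, 283.4], [316.1, 294.1], [253.8, 265.1]]
R scene [ 0.43904274 -0.30942974  0.111     ]
side pred caps [[278.7, 246.0], [271.6, 255.1], [290.9, 230.2]]
R side [ 0.4335936 -0.3147386  0.111    ]
[[322.02106923 244.30815141]] [[322.13478537 278.61687265]] 11.775
```

View pics/w2.png

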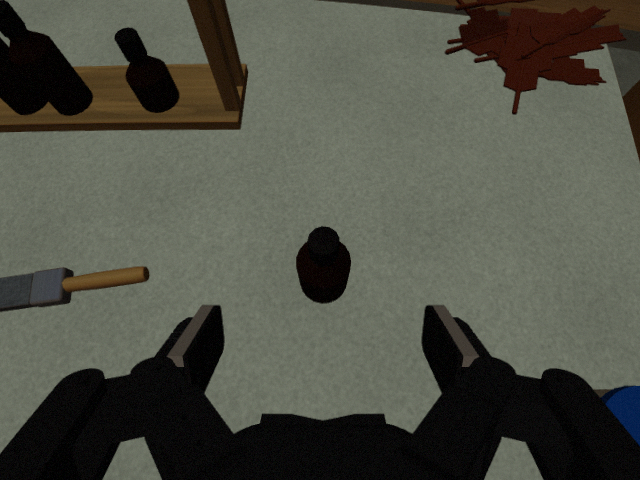

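The wrist view shows the third bottle at (323,265), with the cap centre near (323,240) and the fingers clear on both sides. The brush is off to the left at (75,285). I'll match the outline's extreme rows and columns, then grasp.

```bash
python3 - <<'E'
from act import *
import pickle,cv2
from vis import *
s=pickle.load(open('w2.pkl','rb')); n,l,st,ce=blobs(s); b=st[l[265,323]]; print(b)
a=np.linspace(0,6.283,90); ring=lambda c,r,z:np.c_[c[0]+r*np.cos(a),c[1]+r*np.sin(a),0*a+z]
meas=np.array([b[0]+(b[2]-1)/2,b[1],b[1]+b[3]-1])
def feat(c):
    B=np.vstack([proj(s,ring(c,.028,z)) for z in(0,.035,.07)]); T=proj(s,ring(c,.014,.126))
    return np.array([(B[:,0].min()+B[:,0].max())/2,T[:,1].min(),B[:,1].max()])
from scipy.optimize import least_squares
r=least_squares(lambda c:feat(c)-meas,[.4346,-.3175]); c=r.x; print(c,r.fun)
assert abs(c[0]-.4346)<.008 and abs(c[1]+.3155)<.008 and abs(r.fun).max()<3
c=np.array(c); yaw=np.radians(8); p,q=tcp([*c,.114],yaw); z=quat(yaw)[1]
arm.move_l(p-.06*z,rate=.15); arm.move_l(p,rate=.1)
arm.gripper_to(0,grasp_force=50); o=arm.get_obs(); print(o['t'],o['gripper_width'],o['grip_force'],o['wrist_force'])
arm.move_l(p+[0,0,.07],rate=.12); o=arm.get_obs(); print(o['t'],o['gripper_width'],o['wrist_force'])
if o['gripper_width']>.02:
    place(SHORT+(TALL-SHORT)/3,.114,np.radians(22))
    d={n:arm.snapshot(n) for n in('scene','side')}; d['w']=wsnap(); pickle.dump(d,open('s2.pkl','wb'))
    e=d['scene']['color'][160:400,190:450]; cv2.imwrite('pics/p2.png',np.hstack([cv2.resize(e,(390,360)),cv2.resize(d['w']['color'],(410,360))])[:,:,::-1])
E
```

```text
[ 296  226   55   78 3178]
[ 0.43251808 -0.31874151] [ 1.71702887e-05 -5.37563171e-01  6.56883914e-01]
13.9917 0.026735896941528198 49.007145166397095 [-1.13903077  0.41769227  4.22607823]
14.725 0.026460537664084648 [-0.56419054  0.04424011 -3.34546401]
contact True 17.8333 [1.17373888e-04 6.56804865e-05 2.86860086e-04] [-1.28178668 -0.14330422  4.44839183]
t 19.1333
```

View pics/p2.png

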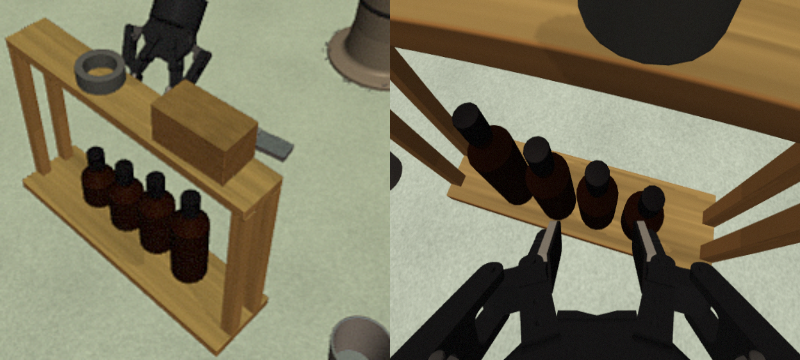

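All four now stand upright in order. I'll do one square-on check of the spacing from the earlier viewing pose.

```bash
python3 - <<'E'
from act import *
import pickle,cv2
from vis import *
o=arm.get_obs(); z=Ro.from_quat(o['orientation']).as_matrix()[:,2]
arm.move_l(np.array(o['eef_pos'])-.03*z)
arm.move_ptp(*tcp((.45,.04,.27),np.radians(8)))
s=wsnap(); pickle.dump(s,open('w3.pkl','wb')); c=s['color'].astype(int)
T=[SHORT+(TALL-SHORT)*k/3 for k in range(4)]; H=[.104,.126,.148,.170]
img=s['color'][:,:,::-1].copy()
m=(c.max(2)<62)
a=np.linspace(0,6.283,90)
for t,h in zip(T,H):
    # cap silhouette predicted at the target; compare dark-mask extent on rows of the cap top
    ring=lambda r,zz:proj(s,np.c_[t[0]+r*np.cos(a),t[1]+r*np.sin(a),0*a+zz+.018])
    for r,zz in((.014,h),(.028,0.)): cv2.polylines(img,[ring(r,zz).round().astype(np.int32)],True,(0,255,0) if zz else (0,255,255),1)
    top=ring(.014,h); cx,cy=top.mean(0); row=int(round(cy))+3; xs=np.nonzero(m[row])[0]; g=xs[abs(xs-cx)<25]
    col=int(round(cx)); ys=np.nonzero(m[:,col])[0]; ys=ys[abs(ys-cy)<25]
    mid=(top[:,0].min()+top[:,0].max())/2; print(h,'du',round((g.min()+g.max())/2-mid,1),'width',np.ptp(g),np.ptp(top[:,0]).round(1),'dv top',ys.min()-top[:,1].min().round(1))
cv2.imwrite('pics/w3.png',cv2.resize(img[60:260,140:520],None,fx=2,fy=2,interpolation=cv2.INTER_CUBIC)); print(arm.get_obs()['t'])
E
```

```text
0.104 du -0.9 width 27 27.2 dv top 1.6999999999999886
0.126 du -1.1 width 27 29.0 dv top 1.2999999999999972
0.148 du 2.4 width 28 30.8 dv top 4.400000000000006
0.17 du -0.8 width 32 32.7 dv top 0.9000000000000057
20.275
```

View pics/w3.png

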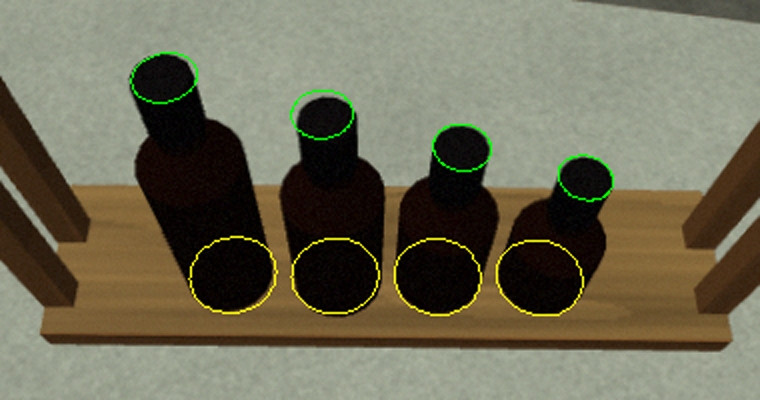

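Relative to the tallest, third and shortest, which fit to about 1 px, the second bottle sits about 3.3 px right and 3 px towards the robot, roughly 3 mm in each direction. There is time to mend that: regrip its cap, lift it slightly, shift it and set it down.

```bash
python3 - <<'E'
from act import *
import pickle,cv2
from vis import *
s=pickle.load(open('w3.pkl','rb')); t=SHORT+(TALL-SHORT)*2/3
uv=proj(s,[*t,.166])[0]; act=plane(s,uv+[3.3,3.1],.166)[:2]; dl=act-t
print('offset: along row',dl@v,'into shelf',dl@U)
assert np.linalg.norm(dl)<.008
yaw=np.radians(22); q,z=quat(yaw); p=tcp([*act,.136+.018],yaw)[0]
arm.gripper_to(.055)
arm.move_ptp(p-.12*z,q); arm.move_l(p,rate=.1)
arm.gripper_to(0,grasp_force=40); print(arm.get_obs()['gripper_width'])
arm.move_l(p+[0,0,.005],rate=.05)
p2=p-[*dl,0]; arm.move_l(p2+[0,0,.005],rate=.03)
print(arm.move_l(p2-[0,0,.005],rate=.02,force_limit=5),arm.get_obs()['eef_pos']-p2)
arm.gripper_to(.055); arm.move_l(np.array(arm.get_obs()['eef_pos'])-.15*z,rate=.15)
arm.move_ptp(*tcp((.45,.04,.27),np.radians(8)))
s=wsnap(); c=s['color'].astype(int)
img=s['color'][:,:,::-1].copy(); m=(c.max(2)<62); a=np.linspace(0,6.283,90)
for k,h in enumerate([.104,.126,.148,.170]):
    t=SHORT+(TALL-SHORT)*k/3; ring=lambda r,zz:proj(s,np.c_[t[0]+r*np.cos(a),t[1]+r*np.sin(a),0*a+zz+.018])
    for r,zz in((.014,h),(.028,0.)): cv2.polylines(img,[ring(r,zz).round().astype(np.int32)],True,(0,255,255),1)
    top=ring(.014,h); cx,cy=top.mean(0); xs=np.nonzero(m[int(round(cy))+3])[0]; g=xs[abs(xs-cx)<25]
    ys=np.nonzero(m[:,int(round(cx))])[0]; ys=ys[abs(ys-cy)<25]
    print(h,round((g.min()+g.max())/2-(top[:,0].min()+top[:,0].max())/2,1),round(ys.min()-top[:,1].min(),1))
cv2.imwrite('pics/w4.png',cv2.resize(img[60:260,140:520],None,fx=2,fy=2)); print(arm.get_obs()['t'])
E
```

```text
offset: along row -0.0031113230062128033 into shelf -0.0035655306530513226
0.02682074383783224
True [0.0003464  0.0001379  0.00049927]
0.104 -0.6 1.1
0.126 -0.8 1.7
0.148 -0.3 0.7
0.17 -0.4 1.3
25.7917
```

View pics/w4.png

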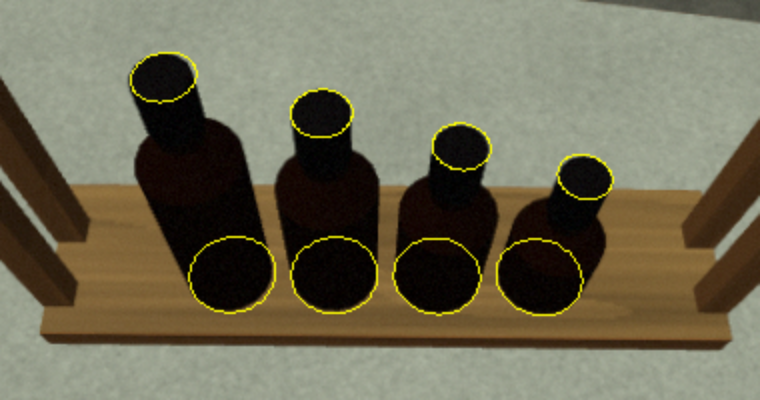

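All four caps and bases now match an even, straight row to within about 1 px, and the gripper is clear of everything.

```bash
python3 -c "
from rig import arm
print(arm.hand_in())"
```

```text
the job is handed in; nothing more can be done
None
```

The job is handed in: all four bottles stand upright on the lower board in an even, straight row, tallest on the left to shortest on the right; the wrist camera put every cap within about 1 mm of the even-row position, and it took about 26 s of robot time.

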